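# Square the phone onto the power bank in the charging dock

## Task

Slide the grey power bank along the table into the dock's bay until it is fully home, flat against both the long fence and the end fence. Then slide the phone off the step onto the power bank so that the two make one square pile, edges flush, tight in that corner. Slide both rather than lifting them, and leave everything else on the table where it is.

Things in the scene. Friction and masses are not known exactly. Their poses are not given: they have to be found in the camera images.
- dock: Fixed wooden charging dock. Origin: inner corner of its two upright fences (12 thick, 40 high), at table height. Long fence: inner face is x = 0, from y = 0 to y = -360. End fence: inner face is y = 0, from x = 0 to x = -178. The bay is the lane x = -80 to 0 along the long fence, with the table as its floor, between it and a raised step; open at its -y end.
- dock_step (a point): Centre of the top of the dock's raised wooden step, 20 above the table. The step is a solid block 98 (x) x 190 (y) filling x = -178 to -80, y = -190 to 0 of the dock's frame. Axes as the dock's.
- bank: Grey flat power bank, 70 (its x) x 140 (its y) x 18 high, with a round charging ring on its top. It starts on the table beyond the open end of the bay, askew. Origin: centre of its underside.
- phone: Phone in an olive rubber case lying screen up, 70 (its x) x 140 (its y) x 12 thick, the same outline as the power bank. It starts askew on the dock's step, its underside 20 above the table. Origin: centre of its underside.
- bowl: Bystander: amber glass bowl, 140 across, 50 high. Origin: its middle, at the underside.
- mug: Bystander: white mug, 80 across, 90 high. Origin: its middle, at the underside.
- flashlight: Bystander: red plastic flashlight lying down, 150 long, 44 high. Origin: its middle, at the underside.
- glasses_case: Bystander: black hard glasses case, 160 x 62 x 41 high. Origin: its middle, at the underside.
- key: Bystander: brass gate key lying flat, 93 long, 6 thick. Origin: its middle, at the underside.
- opener: Bystander: stainless bottle opener lying flat, 135 long, 6 thick. Origin: its middle, at the underside.
- earbuds: Bystander: white earbud case, 62 x 50 x 26 high. Origin: its middle, at the underside.
Things that resemble listed ones, but are neither listed nor needed, are in the scene too. Leave any blue or purple look-alike of the phone alone.

How it is judged:
On the way:
1. the power bank is home in the corner of the bay (within 6 mm of flush with both fences, within 0.05 rad of square) while the phone is still on the step (x of bank in the frame of dock between -0.041 and -0.029 m and y of bank in the frame of dock between -0.076 and -0.064 m and z of bank in the frame of dock between -0.004 and 0.004 m and angle between the y axis of bank and the y axis of dock, either way round below 0.05 rad and x of phone in the frame of dock below -0.1 m and z of phone in the frame of dock above 0.015 m), for 0.2 s.
At the end, for the whole second after the job is handed in: The power bank lies flat on the table in the corner of the bay, within 6 mm of flush with both fences and within 0.05 rad of square to the dock; the phone lies flat on top of it, its outline within 6 mm of the bank's both ways and within 0.05 rad of square to it; both are at rest (x of bank in the frame of dock between -0.041 and -0.029 m and y of bank in the frame of dock between -0.076 and -0.064 m and z of bank in the frame of dock between -0.004 and 0.004 m and angle between the y axis of bank and the y axis of dock, either way round below 0.05 rad and x of phone in the frame of bank between -0.006 and 0.006 m and y of phone in the frame of bank between -0.006 and 0.006 m and z of phone in the frame of bank between 0.014 and 0.022 m and angle between the y axis of phone and the y axis of bank, either way round below 0.05 rad and linear speed of each of bank, phone below 0.02 m/s and angular speed of each of bank, phone below 0.2 rad/s); the robot touches nothing.
It fails at once if the power bank is lifted more than 20 mm off the table (height (world z) of bank above 0.02 m).
It fails at once if the phone is lifted more than 25 mm above the step (height (world z) of phone above 0.045 m).
It fails at once if the phone or the power bank is tipped by more than 0.6 rad (angle between any of phone, bank's own z axis and vertical above 0.6 rad).
It fails at once if a bystander is moved by more than 30 mm (distance of any of bowl, mug, flashlight, glasses_case, key, opener, earbuds from where it was at the start of the episode above 0.03 m).
It also fails if it takes over 67 s, if anything falls off the work surface, if the arm or the gripper's body presses on something with over 40 N, if the wrist force passes 120 N, or if a joint passes its speed limit or range.

## Robot

A 7-joint arm with a two-finger parallel gripper is mounted at the origin on the work surface. World frame = base frame: x ahead of the robot, y to its left, z up, the work surface at z = 0. Lengths are in m, angles in rad, forces in N, time in s.
With the tool pointing down it reaches from about 0.35 to 0.775 m from the base axis. Payload 3.1 kg.
Tool frame: the origin (TCP) lies on the centre line of the jaws, within the pads' length; the fingertips stand 8 mm ahead of it and the grasp point (between the pads) lies 11 mm behind it (arm.tcp_to_tips is the distance from the TCP to the fingertips, in m); z points along the fingers, y is the line along which they close (so a half turn about z gives the same grasp; the last joint's range is limited). The gripper opens to 85 mm and grips with 20 to 120 N. Pads are 22 mm wide; open, the fingers measure 114 mm over their backs; the gripper's body (76 mm by 85 mm) begins 54 mm behind the grasp point. The pads swing forward as they close: fully open they stand 13 mm farther back than shut.
Start: joints at [1.256, 0.311, 0.014, 1.512, -0.004, 1.319, -0.027], TCP at [0.148, -0.53, 0.239] pointing down, gripper open.
Joint ranges: [-2.7, 2.7], [-0.3, 1.91], [-1.27, 1.3], [0.12, 2.57], [-1.44, 4.58], [0.2, 2.03], [-3.05, 3.05]. Speed limits (rad/s): [2.79, 2.79, 3.14, 3.14, 3.14, 3.14, 3.14].

## Interface

Orientations are given as a rotation vector (axis times angle).
In Python, from rig import readout, viewer, order, arm gives the robot as it stands.
- The arm moves only by the tool play_rows, never from a script. Its argument "targets" is a list of rows, each a list of 6 numbers: the shift along the tool's x, y, z in cm, then the turn, a rotation vector about the tool's x, y, z in units of 5 degrees (1.0 is 5 degrees). In form: [[x, y, z, wx, wy, wz], ...]. A call has exactly 8 rows; each row is the pose to reach, as a shift and turn from the pose commanded when the call began, along the tool's axes at that moment; what a row does not reach only later rows make up. A row lasts 1/12 s, in which the tool goes at most 41.7 mm and 7.16 degrees, less where a joint would pass 70% of its speed; a pose out of reach is approached as far as the arm can. A call with a gripper value outside its range is refused whole. "gripper" is the opening, from 0 (shut) to 1 (fully open), set as the call begins (left out, the last holds). The fingers move at their own pace and stop on an object; "squeeze" is the grip in N (left out, the last holds). Time passes only in rows, so rows that repeat a pose let the fingers close, or fill a call up. It gives the time, the measured TCP pose, the force, the opening and the grip force at its end, in the units of the state.
- readout.get_state(): the state, without advancing time (a new reading comes with each control period).
- viewer.camera(name): name is "scene" or "top" or "wrist"; returns a dict with "img" (400x640x3 uint8, red, green, blue), "camera_matrix" (3x3 intrinsics, pixels), "k1" (the pictures are not rectified: a ray, as slopes to the right and down, at radius r is drawn at 1 + k1 r^2 times it, then the intrinsics apply), "position" and "rotation" of the camera in the world; the wrist camera has in their place "mount" (4x4, takes a point from camera to tool coordinates, whose origin is the TCP and whose axes are the flange's). Camera axes: x right, y up, looking along -z (the intrinsics and any distortion apply to the point x, -y, -z); pixel columns grow to the right and rows downward; lengths in m; the calibration is good to about 2 mm. A picture is of the moment at which its call begins: read the wrist's pose just before it. There is no depth.
- order.job_done(): hands the job in; it is judged then, once.
The state is a dict: "time_s": time; "joint_positions": joint angles; "joint_vel": joint speeds; "tau": joint torques, N m; "ee_pos": TCP position; "eef_rot": TCP orientation; "contact_force": force on the tool from outside, world axes, zero at the start; "torque": the same for the moment, N m; "grip_width": finger opening in m; "finger_force": force on a finger pad.
Only numpy, scipy, OpenCV 4.12 (cv2) and the standard library are available. Lean on these libraries where they do the work, as an engineer would, in place of code of your own. Each camera call takes 0.05 s, during which the arm holds its last target. There are 200 camera calls.

## Working session

There is one attempt and no reset: what is moved stays moved. The work goes in short steps, Python scripts to look and compute and a tool call to move; the robot and the scene stay as the last step left them, time stands still between calls to the robot, and variables do not carry over. Pictures are saved under pics/ and viewed, at most 10 in all, crops included, and the job is handed in when it is done.

Besides the shell and the picture viewer there is one more tool, called after ">>>" in YAML: its name, and indented under it one key for each argument. play_rows: Moves the arm, as the interface text tells. Its arguments: {"type":"object","properties":{"targets":{"type":"array"},"gripper":{"type":"number"},"squeeze":{"type":"number"}},"required":["targets"]}

```bash
mkdir -p pics; ls
python3 - <<'E'
from rig import readout, viewer
import cv2
s=readout.get_state();print(s)
for n in("top","scene"):
    c=viewer.camera(n);cv2.imwrite(f"pics/{n}0.png",c["img"][:,:,::-1]);print(n,{k:v for k,v in c.items() if k!="img"})
E
```

```text
pics
{'time_s': 0.0, 'joint_positions': array([ 1.25630952,  0.31170233,  0.01397523,  1.51303349, -0.00441973,
        1.3191769 , -0.02720878]), 'joint_vel': array([ 3.19455556e-04,  4.44711610e-04,  7.56776745e-04,  1.35757481e-03,
       -3.26954511e-04,  2.76156478e-04, -1.05658639e-05]), 'tau': array([-8.12378858e-05, -3.79913199e+01,  1.46107441e-01, -2.30589026e+01,
        1.22506736e-02,  1.37238402e-02, -4.60848810e-06]), 'ee_pos': array([ 0.14802009, -0.52898865,  0.23824331]), 'eef_rot': array([-3.11016283e+00, -4.26981316e-01,  5.97408239e-04]), 'contact_force': array([ 0.49324457, -0.22723675,  0.9272457 ]), 'torque': array([-0.00344323,  0.01318968, -0.01378437]), 'finger_force': 0.0, 'grip_width': 0.08542068224410225}
top {'camera_matrix': array([[471.64237396,   0.        , 316.32252988],
       [  0.        , 471.64237396, 198.10821459],
       [  0.        ,   0.        ,   1.        ]]), 'k1': -0.06278347027424756, 'position': array([0.49625257, 0.00423432, 1.15998144]), 'rotation': array([ 0.06291947, -0.01441727, -1.54221299])}
scene {'camera_matrix': array([[451.00683141,   0.        , 319.59979796],
       [  0.        , 451.00683141, 202.48778056],
       [  0.        ,   0.        ,   1.        ]]), 'k1': -0.10973689491800313, 'position': array([ 0.93917961, -0.63476601,  1.02297164]), 'rotation': array([0.65885195, 0.18169955, 0.49084999])}
```

View pics/top0.png

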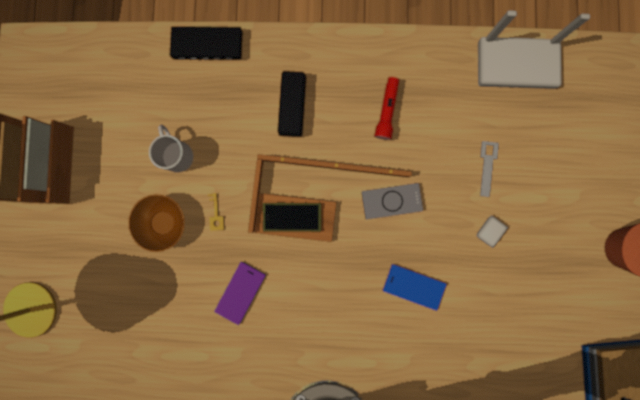

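View pics/scene0.png

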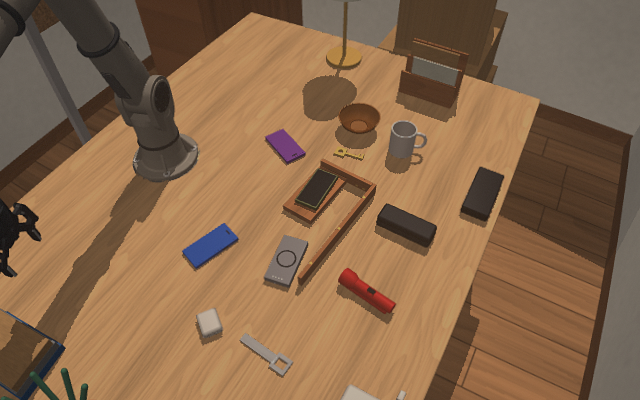

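The top view shows the dock corner near (262,160), the phone on the step near (292,217) and the bank near (393,201). The purple and blue look-alikes sit below. Next I'll enlarge that area.

Run:
```python
import cv2
i=cv2.imread("pics/top0.png")[145:250,240:440]
i=cv2.convertScaleAbs(i,alpha=1.6,beta=15)
cv2.imwrite("pics/c.png",cv2.resize(i,None,fx=4,fy=4,interpolation=cv2.INTER_CUBIC))
```

```text
(no output)
```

View pics/c.png

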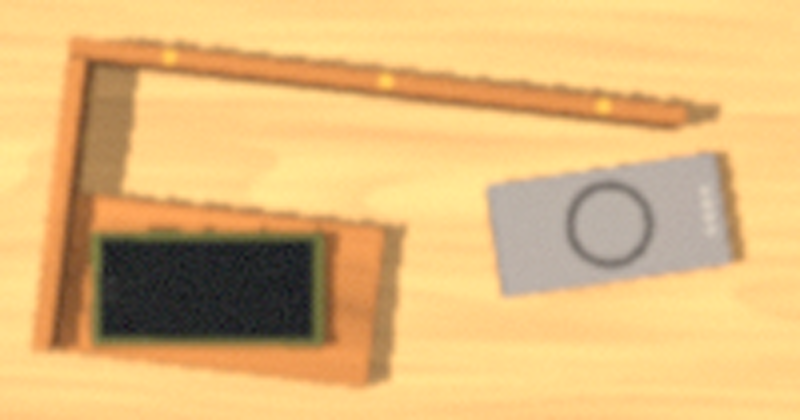

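```bash
cat > h.py <<'E'
import numpy as np, cv2
from scipy.spatial.transform import Rotation as R
def ray(c,uv,z,pos=None,rot=None):
    K=c["camera_matrix"];uv=np.asarray(uv,float).reshape(-1,1,2)
    n=cv2.undistortPoints(uv,K,np.array([c["k1"],0,0,0.]))[:,0]
    d=np.c_[n[:,0],-n[:,1],-np.ones(len(n))]
    M=R.from_rotvec(c["rotation"]) if rot is None else rot
    p=c["position"] if pos is None else pos
    d=M.apply(d); return p+d*((z-p[2])/d[:,2])[:,None]
def fit(local,world):  # 2D rigid
    L=np.asarray(local,float);W=np.asarray(world)[:,:2];l=L-L.mean(0);w=W-W.mean(0)
    th=np.arctan2((l[:,0]*w[:,1]-l[:,1]*w[:,0]).sum(),(l*w).sum())
    r=np.array([[np.cos(th),-np.sin(th)],[np.sin(th),np.cos(th)]])
    t=W.mean(0)-r@L.mean(0); return t,th,np.linalg.norm(W-(L@r.T+t),axis=1)
E
python3 - <<'E'
from h import *
from rig import viewer
c=viewer.camera("top")
f=lambda P:np.array([[240+(x+.5)/4-.5,145+(y+.5)/4-.5] for x,y in P])
D=ray(c,f([(72,38),(90,60),(678,128),(35,348),(52,350)]),.04)
S=ray(c,f([(383,225),(365,385)]),.02)
L=[(12,12),(0,0),(0,-360),(-178,12),(-178,0),(-80,-190),(-178,-190)]
t,th,r=fit(np.array(L)/1000,np.r_[D,S]);print("dock",t,th,r)
rr=np.array([[np.cos(th),-np.sin(th)],[np.sin(th),np.cos(th)]])
for n,P,z in(("bank",[(487,187),(718,153),(735,262),(503,297)],.018),("phone",[(93,235),(325,235),(323,343),(95,343)],.032)):
    W=ray(c,f(P),z);b,bh,r=fit(np.array([(35,70),(35,-70),(-35,-70),(-35,70)])/1000,W)
    print(n,b,bh,r,"in dock",(b-t)@rr,bh-th)
E
```

```text
dock [0.64194545 0.17462463] -0.08840202826072419 [0.00251009 0.00284442 0.00504691 0.00299322 0.00164873 0.00210861
 0.00247404]
bank [ 0.55078277 -0.14343609] 0.17452646000761624 [0.0015598  0.00178408 0.0018561  0.00162555] in dock [-0.06272609 -0.32486719] 0.2629284882683404
phone [0.50499836 0.09745646] 0.029277735580094714 [0.00257305 0.00279587 0.00313551 0.00313502] in dock [-0.12959938 -0.08895747] 0.11767976384081891
```

```bash
cat >> h.py <<'E'
DT=np.array([.64194,.17462]);DH=-.0884
def d2w(p): 
    c,s=np.cos(DH),np.sin(DH); return DT+np.array([c*p[0]-s*p[1],s*p[0]+c*p[1]])
def w2d(w):
    c,s=np.cos(DH),np.sin(DH); d=np.asarray(w)[:2]-DT; return np.array([c*d[0]+s*d[1],-s*d[0]+c*d[1]])
def row(goal_dock,z,yaw):  # tool x heading yaw in dock frame, tool down
    from rig import readout
    s=readout.get_state(); M=R.from_rotvec(s["eef_rot"])
    G=R.from_euler("z",yaw+DH)*R.from_rotvec([np.pi,0,0])
    w=d2w(goal_dock); v=M.inv().apply(np.r_[w,z]-s["ee_pos"])*100
    t=(M.inv()*G).as_rotvec()/np.radians(5)
    print("row",np.round(np.r_[v,t],2))
def where():
    from rig import readout
    s=readout.get_state(); M=R.from_rotvec(s["eef_rot"]).as_matrix()
    print("t",round(s["time_s"],2),"dock xy mm",(w2d(s["ee_pos"])*1000).round(1),"z",(s["ee_pos"][2]*1000).round(1),"yaw",round(np.arctan2(M[1,0],M[0,0])-DH,3),"F",s["contact_force"].round(1),"w",round(s["grip_width"]*1000,1))
E
python3 - <<'E'
from h import *
from rig import arm
print([(a,getattr(arm,a)) for a in dir(arm) if a[0]!='_'])
where()
# grasp bank 40 mm toward +y of its centre; yaw: tool x along bank y
b=np.array([-.0627,-.3249]);a=.263
g=b+.04*np.array([-np.sin(a),np.cos(a)]);print(g)
row(g,.10,a+np.pi/2)
E
```

```text
[('IKError', <class 'rig.IKError'>), ('tcp_to_tips', 0.008)]
t 0.15 dock xy mm [-429.8 -744.6] z 238.5 yaw 0.361 F [-0.5 -0.1 -0.2] w 85.4
[-0.07309914 -0.28627542]
row [ 4.957e+01 -3.024e+01  1.390e+01 -2.000e-02 -1.000e-02 -1.687e+01]
```

>>> play_rows:
  targets:
    - [3,-2,1,0,0,-1.2]
    - [6,-4,2,0,0,-2.4]
    - [9.5,-6,3,0,0,-3.6]
    - [13,-8,4,0,0,-4.8]
    - [16.5,-10,5,0,0,-6]
    - [20,-12,6,0,0,-7.2]
    - [23.5,-14.3,7,0,0,-8.4]
    - [27,-16.5,8,0,0,-9.6]
  gripper: 1

```text
time_s: 0.82
ee_pos: [0.363, -0.2979, 0.1593]
eef_rot: [2.665, 1.663, -0.0]
contact_force: [1.1, -0.5, 0.0]
grip_width: 0.0854
finger_force: 0.0
```

Run:
```python
from h import *
where();row((-.0731,-.2863),.12,.263+np.pi/2)
```

```text
t 0.82 dock xy mm [-236.1 -495.3] z 159.3 yaw 1.204 F [ 1.1 -0.5  0. ] w 85.4
row [25.36  7.72  3.93 -0.    0.   -7.22]
```

>>> play_rows:
  targets:
    - [3.6,1.1,0.6,0,0,-1.1]
    - [7.2,2.2,1.2,0,0,-2.2]
    - [10.8,3.3,1.8,0,0,-3.3]
    - [14.4,4.4,2.4,0,0,-4.4]
    - [18,5.5,3,0,0,-5.5]
    - [21.6,6.6,3.5,0,0,-6.6]
    - [25.4,7.7,3.9,0,0,-7.2]
    - [25.4,7.7,3.9,0,0,-7.2]

```text
time_s: 1.48
ee_pos: [0.5485, -0.0957, 0.1202]
eef_rot: [-2.009, -2.412, -0.015]
contact_force: [0.5, 1.7, -0.0]
grip_width: 0.0856
finger_force: 0.0
```

Run:
```python
from h import *
from rig import viewer,readout
where();row((-.0731,-.2863),.016,.263+np.pi/2)
c=viewer.camera("wrist");cv2.imwrite("pics/w1.png",cv2.convertScaleAbs(c["img"][:,:,::-1],alpha=1.5));print({k:v for k,v in c.items() if k!="img"})
```

```text
t 1.48 dock xy mm [ -69.2 -277.5] z 120.2 yaw 1.841 F [ 0.5  1.7 -0. ] w 85.6
row [-0.83 -0.67 10.41  0.06 -0.09  0.08]
{'camera_matrix': array([[278.425292  ,   0.        , 320.56387811],
       [  0.        , 278.425292  , 202.58629286],
       [  0.        ,   0.        ,   1.        ]]), 'k1': -0.028078235886056974, 'mount': array([[-8.18223990e-04,  9.66187508e-01,  2.57839156e-01,
         6.42104770e-02],
       [ 9.99997711e-01,  1.30028022e-03, -1.69909176e-03,
         4.29121928e-04],
       [-1.97690439e-03,  2.57837175e-01, -9.66186360e-01,
        -1.33979009e-01],
       [ 0.00000000e+00,  0.00000000e+00,  0.00000000e+00,
         1.00000000e+00]])}
```

View pics/w1.png

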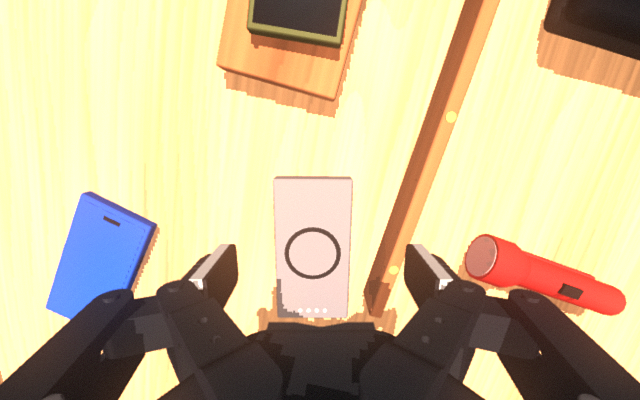

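```bash
cat >> h.py <<'E'
def wray(uv,z):
    from rig import readout,viewer
    s=readout.get_state();c=viewer.camera("wrist")
    T=np.eye(4);T[:3,:3]=R.from_rotvec(s["eef_rot"]).as_matrix();T[:3,3]=s["ee_pos"];T=T@c["mount"]
    return ray(c,uv,z,T[:3,3],R.from_matrix(T[:3,:3]))
E
python3 - <<'E'
from h import *
where();row((-.0731,-.2863),.016,.263+np.pi/2)
W=wray([(275,178),(352,178),(348,318),(277,317)],.018)
b,bh,r=fit(np.array([(-35,70),(35,70),(35,-70),(-35,-70)])/1000,W);print("bank",b,w2d(b),bh-DH,r)
S=wray([(220,66),(334,98)],.02);print("step should be -.178,-.19;-.08,-.19",[w2d(p) for p in S])
E
```

```text
t 1.53 dock xy mm [ -71.2 -281.9] z 120.2 yaw 1.837 F [-1.3 -0.6 -0.5] w 85.2
row [-0.42 -0.31 10.42  0.02 -0.05  0.03]
bank [ 0.54832647 -0.14648977] [-0.06489885 -0.32812058] 0.25204295346315225 [0.00211159 0.00190024 0.0001258  0.0005112 ]
step should be -.178,-.19;-.08,-.19 [array([-0.1760077, -0.1976864]), array([-0.08402197, -0.19791153])]
```

>>> play_rows:
  targets:
    - [-0.3,-0.3,2,0,0,0]
    - [-0.3,-0.3,4,0,0,0]
    - [-0.3,-0.3,6,0,0,0]
    - [-0.3,-0.3,8,0,0,0]
    - [-0.3,-0.3,9.5,0,0,0]
    - [-0.3,-0.3,10.4,0,0,0]
    - [-0.3,-0.3,10.6,0,0,0]
    - [-0.3,-0.3,10.6,0,0,0]

```text
time_s: 2.3
ee_pos: [0.5408, -0.1111, 0.0146]
eef_rot: [-2.029, -2.398, 0.002]
contact_force: [0.5, 0.3, -0.2]
grip_width: 0.0857
finger_force: 0.0
```

Run:
```python
from h import *
where();row((-.0733,-.286),.014,.258+np.pi/2)
```

```text
t 2.3 dock xy mm [ -75.5 -293.5] z 14.6 yaw 1.825 F [ 0.5  0.3 -0.2] w 85.7
row [ 0.67  0.4   0.06 -0.01  0.01 -0.04]
```

>>> play_rows:
  targets:
    - [0,0.3,0,0,0,0]
    - [0,0.3,0,0,0,0]
    - [0,0.3,0,0,0,0]
    - [0,0.3,0,0,0,0]
    - [0,0.3,0,0,0,0]
    - [0,0.3,0,0,0,0]
    - [0,0.3,0,0,0,0]
    - [0,0.3,0,0,0,0]
  gripper: 0.6
  squeeze: 25

```text
time_s: 2.97
ee_pos: [0.546, -0.1097, 0.0164]
eef_rot: [2.026, 2.397, 0.002]
contact_force: [0.3, -0.9, 6.6]
grip_width: 0.0687
finger_force: 28.3
```

Run:
```python
from h import *
where();row((-.058,-.285),.014,np.pi/2)
```

```text
t 2.97 dock xy mm [ -70.5 -291.7] z 16.4 yaw 1.827 F [ 0.3 -0.9  6.6] w 68.7
row [0.33 1.38 0.25 0.03 0.02 2.94]
```

>>> play_rows:
  targets:
    - [0,0.3,-0.2,0,0,0.4]
    - [0,0.3,-0.2,0,0,0.9]
    - [0,0.3,-0.2,0,0,1.4]
    - [0,0.5,-0.2,0,0,1.9]
    - [0.1,0.7,-0.2,0,0,2.4]
    - [0.2,0.9,-0.2,0,0,2.9]
    - [0.3,1.1,-0.2,0,0,2.95]
    - [0.3,1.2,-0.2,0,0,2.95]

```text
time_s: 3.63
ee_pos: [0.5559, -0.1037, 0.0167]
eef_rot: [-2.316, -2.122, 0.0]
contact_force: [-0.4, 0.7, -0.6]
grip_width: 0.0681
finger_force: 28.7
```

Run:
```python
from h import *
from rig import viewer
where();row((-.058,-.285),.014,np.pi/2)
c=viewer.camera("wrist");cv2.imwrite("pics/w2.png",cv2.convertScaleAbs(c["img"][:,:,::-1],alpha=1.2))
where()
```

```text
t 3.63 dock xy mm [ -61.2 -284.8] z 16.7 yaw 1.571 F [-0.4  0.7 -0.6] w 68.1
row [-0.02  0.32  0.27 -0.   -0.    0.01]
t 3.68 dock xy mm [ -61.  -284.8] z 16.7 yaw 1.572 F [ 0.4  1.3 -1.6] w 68.7
```

View pics/w2.png

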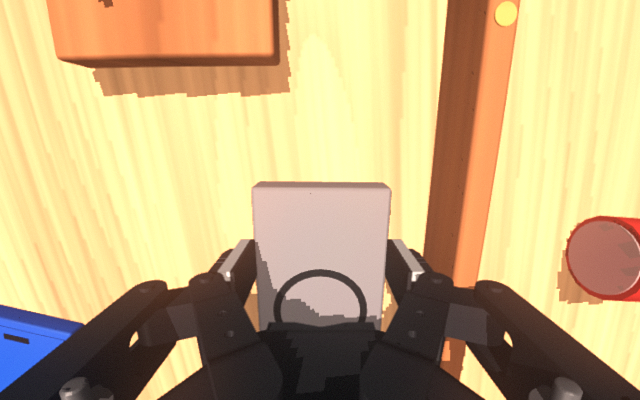

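Run:
```python
from h import *
for P,z in(([(449,0),(437,150)],0),([(60,60),(276,62)],.02),([(255,184),(388,184)],.018)):
    print([(w2d(p)*1000).round(1) for p in wray(P,z)])
```

```text
[array([   1.3, -160.3]), array([   2.4, -231.4])]
[array([-174.8, -190.3]), array([ -79.4, -192.6])]
[array([ -92. , -246.6]), array([ -27.4, -246.6])]
```

>>> play_rows:
  targets:
    - [0,0,0,0,0,0]
    - [0,0,0,0,0,0]
    - [0,0,0,0,0,0]
    - [0,0,-2,0,0,0]
    - [0,0,-4,0,0,0]
    - [0,0,-5,0,0,1.4]
    - [-1,-2,-5,0,0,2.8]
    - [-1.5,-4,-5,0,0,4.2]
  gripper: 0.93

```text
time_s: 4.5
ee_pos: [0.5163, -0.1163, 0.0683]
eef_rot: [2.668, 1.653, 0.005]
contact_force: [0.2, -0.8, 0.0]
grip_width: 0.0792
finger_force: 0.0
```

Run:
```python
from h import *
where();row((-.13,-.317),.065,0)
```

```text
t 4.5 dock xy mm [ -99.5 -300.9] z 68.3 yaw 1.198 F [ 0.2 -0.8  0. ] w 79.2
row [-2.61 -2.26  0.31  0.03 -0.04 13.72]
```

>>> play_rows:
  targets:
    - [-2.6,-2.3,0,0,0,1.4]
    - [-2.6,-2.3,0,0,0,2.8]
    - [-2.6,-2.3,0,0,0,4.2]
    - [-2.6,-2.3,0,0,0,5.6]
    - [-2.6,-2.3,0,0,0,7]
    - [-2.6,-2.3,0,0,0,8.4]
    - [-2.6,-2.3,0,0,0,9.8]
    - [-2.6,-2.3,0,0,0,11.2]
  gripper: 0.93

```text
time_s: 5.17
ee_pos: [0.4828, -0.1289, 0.0672]
eef_rot: [3.135, 0.207, 0.001]
contact_force: [-1.4, -0.3, -0.7]
grip_width: 0.0796
finger_force: 0.0
```

Run:
```python
from h import *
where();row((-.13,-.317),.017,0)
```

```text
t 5.17 dock xy mm [-131.7 -316.4] z 67.2 yaw 0.22 F [-1.4 -0.3 -0.7] w 79.6
row [ 0.15  0.1   5.02  0.   -0.01  2.52]
```

>>> play_rows:
  targets:
    - [0.1,0.1,0,0,0,1.3]
    - [0.1,0.1,0.5,0,0,2.5]
    - [0.1,0.1,2,0,0,2.5]
    - [0.1,0.1,3.5,0,0,2.5]
    - [0.1,0.1,4.5,0,0,2.5]
    - [0.1,0.1,5,0,0,2.5]
    - [0.1,0.1,5,0,0,2.5]
    - [0.1,0.1,5,0,0,2.5]
  gripper: 0.93

```text
time_s: 5.83
ee_pos: [0.4839, -0.1297, 0.017]
eef_rot: [-3.139, 0.126, -0.0]
contact_force: [0.3, 0.2, -0.2]
grip_width: 0.0795
finger_force: 0.0
```

Run:
```python
from h import *
where();row((-.081,-.317),.017,0)
```

```text
t 5.83 dock xy mm [-130.5 -317.1] z 17.0 yaw 0.008 F [ 0.3  0.2 -0.2] w 79.5
row [ 4.95  0.03 -0.   -0.   -0.    0.09]
```

>>> play_rows:
  targets:
    - [1,0,0,0,0,0.1]
    - [2,0,0,0,0,0.1]
    - [2.7,0,0,0,0,0.1]
    - [3.4,0,0,0,0,0.1]
    - [4,0,0,0,0,0.1]
    - [4.4,0,0,0,0,0.1]
    - [4.7,0,0,0,0,0.1]
    - [5,0,0,0,0,0.1]

```text
time_s: 6.5
ee_pos: [0.5336, -0.1337, 0.0168]
eef_rot: [-3.138, 0.14, 0.001]
contact_force: [0.5, 0.4, 0.4]
grip_width: 0.0797
finger_force: 0.0
```

Run:
```python
from h import *
where();row((-.081,-.317),.017,0)
```

```text
t 6.5 dock xy mm [ -80.7 -316.7] z 16.8 yaw -0.001 F [0.5 0.4 0.4] w 79.7
row [-0.03  0.03 -0.02  0.    0.01 -0.01]
```

>>> play_rows:
  targets:
    - [0.1,0,0,0,0,0]
    - [0.2,0,0,0,0,0]
    - [0.3,0,0,0,0,0]
    - [0.35,0,0,0,0,0]
    - [0.4,0,0,0,0,0]
    - [0.45,0,0,0,0,0]
    - [0.5,0,0,0,0,0]
    - [0.5,0,0,0,0,0]

```text
time_s: 7.17
ee_pos: [0.5386, -0.1342, 0.0168]
eef_rot: [3.138, -0.14, 0.0]
contact_force: [-0.0, -0.8, -0.1]
grip_width: 0.0792
finger_force: 0.0
```

Run:
```python
from h import *
from rig import viewer
where()
c=viewer.camera("top");i=c["img"][145:250,240:440,::-1]
cv2.imwrite("pics/t2.png",cv2.resize(cv2.convertScaleAbs(i,alpha=1.6,beta=15),None,fx=4,fy=4,interpolation=cv2.INTER_CUBIC))
```

```text
t 7.17 dock xy mm [ -75.7 -316.7] z 16.8 yaw -0.001 F [-0.  -0.8 -0.1] w 79.2
```

View pics/t2.png

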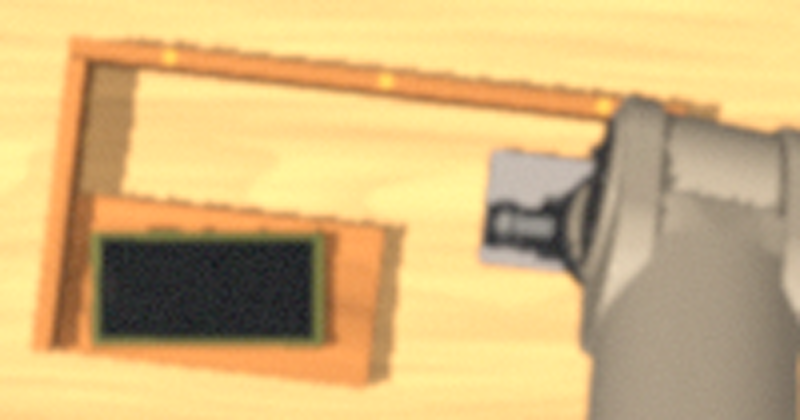

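The bank hasn't moved: the open fingertips sit higher than the bank and passed over it. I'll back out, narrow the opening and go lower.

>>> play_rows:
  targets:
    - [0,0,-0.4,0,0,0]
    - [-2,0,-0.4,0,0,0]
    - [-4.5,0,-0.4,0,0,0]
    - [-5.7,0,-0.4,0,0,0]
    - [-5.7,0,0,0,0,0]
    - [-5.7,0,0,0,0,0]
    - [-5.7,0,0,0,0,0]
    - [-5.7,0,0,0,0,0]

```text
time_s: 7.88
ee_pos: [0.4833, -0.1292, 0.0172]
eef_rot: [3.138, -0.14, 0.003]
contact_force: [0.3, -0.4, 0.1]
grip_width: 0.0795
finger_force: 0.0
```

>>> play_rows:
  targets:
    - [0,0,0,0,0,0]
    - [0,0,0,0,0,0]
    - [0,0,0.2,0,0,0]
    - [0,0,0.4,0,0,0]
    - [0,0,0.6,0,0,0]
    - [0,0,0.7,0,0,0]
    - [0,0,0.7,0,0,0]
    - [0,0,0.7,0,0,0]
  gripper: 0.6

```text
time_s: 8.55
ee_pos: [0.4816, -0.129, 0.0096]
eef_rot: [-3.138, 0.14, 0.001]
contact_force: [-0.2, 0.2, -0.2]
grip_width: 0.0514
finger_force: 0.0
```

Run:
```python
from h import *
where();row((-.081,-.317),.009,0)
```

```text
t 8.55 dock xy mm [-132.9 -316.6] z 9.6 yaw -0.001 F [-0.2  0.2 -0.2] w 51.4
row [ 5.19  0.03  0.06 -0.    0.01 -0.01]
```

>>> play_rows:
  targets:
    - [1,0,0,0,0,0]
    - [2,0,0,0,0,0]
    - [2.7,0,0,0,0,0]
    - [3.3,0,0,0,0,0]
    - [3.9,0,0,0,0,0]
    - [4.3,0,0,0,0,0]
    - [4.7,0,0,0,0,0]
    - [5,0,0,0,0,0]

```text
time_s: 9.22
ee_pos: [0.5318, -0.1335, 0.0097]
eef_rot: [-3.138, 0.14, 0.001]
contact_force: [-0.2, -0.1, 0.3]
grip_width: 0.0512
finger_force: 0.6
```

>>> play_rows:
  targets:
    - [0.05,0,0,0,0,0]
    - [0.1,0,0,0,0,0]
    - [0.15,0,0,0,0,0]
    - [0.2,0,0,0,0,0]
    - [0.25,0,0,0,0,0]
    - [0.3,0,0,0,0,0]
    - [0.35,0,0,0,0,0]
    - [0.4,0,0,0,0,0]

```text
time_s: 9.88
ee_pos: [0.532, -0.1336, 0.0094]
eef_rot: [-3.138, 0.14, 0.012]
contact_force: [-8.2, 0.8, 6.0]
grip_width: 0.0514
finger_force: 4.4
```

Run:
```python
from h import *
where()
```

```text
t 9.88 dock xy mm [ -82.3 -316.7] z 9.4 yaw -0.001 F [-8.2  0.8  6. ] w 51.4
```

>>> play_rows:
  targets:
    - [-1.2,0,0,0,0,0]
    - [-2,0,-1,0,0,0]
    - [-2,0,-4,0,0,-1.4]
    - [-2,1,-6,0,0,-2.8]
    - [-2,4,-6,0,0,-4.2]
    - [-1,7,-6,0,0,-5.6]
    - [2,10,-6,0,0,-7]
    - [4.5,10.5,-6,0,0,-8.4]
  gripper: 0.3

```text
time_s: 10.55
ee_pos: [0.5709, -0.2523, 0.0708]
eef_rot: [2.974, 0.986, 0.0]
contact_force: [-0.0, -2.8, -0.5]
grip_width: 0.0255
finger_force: 0.0
```

Run:
```python
from h import *
where();row((-.035,-.425),.07,np.pi/2)
```

```text
t 10.55 dock xy mm [ -33.1 -431.5] z 70.8 yaw 0.728 F [-0.  -2.8 -0.5] w 25.5
row [ 0.29 -0.62  0.07  0.08  0.07 -9.65]
```

>>> play_rows:
  targets:
    - [0,0,0,0,0,-1.4]
    - [0,0,0,0,0,-2.8]
    - [0,0,0,0,0,-4.2]
    - [0,0,0,0,0,-5.6]
    - [0,0,0,0,0,-7]
    - [0,0,0,0,0,-8.4]
    - [0,0,0,0,0,-9.6]
    - [0,0,0,0,0,-9.7]

```text
time_s: 11.22
ee_pos: [0.5723, -0.2429, 0.0702]
eef_rot: [2.306, 2.13, 0.003]
contact_force: [0.4, -0.4, -0.5]
grip_width: 0.0257
finger_force: 0.0
```

Run:
```python
from h import *
where();row((-.035,-.42),.011,np.pi/2)
```

```text
t 11.22 dock xy mm [ -32.5 -422.1] z 70.2 yaw 1.58 F [ 0.4 -0.4 -0.5] w 25.7
row [ 0.21 -0.27  5.92  0.04 -0.    0.11]
```

>>> play_rows:
  targets:
    - [0,-0.3,2,0,0,0.1]
    - [0,-0.3,4,0,0,0.1]
    - [0,-0.3,5.2,0,0,0.1]
    - [0,-0.3,5.8,0,0,0.1]
    - [0.4,-0.3,5.8,0,0,0.1]
    - [1,-0.3,5.8,0,0,0.1]
    - [1.7,-0.3,5.8,0,0,0.1]
    - [2.4,-0.3,5.8,0,0,0.1]

```text
time_s: 11.88
ee_pos: [0.5713, -0.2175, 0.0131]
eef_rot: [2.316, 2.119, 0.002]
contact_force: [-0.0, -0.9, -0.6]
grip_width: 0.0255
finger_force: 0.6
```

>>> play_rows:
  targets:
    - [0.8,0,0,0,0,0]
    - [1.8,0,0,0,0,0]
    - [2.9,0,0,0,0,0]
    - [4,0,0,0,0,0]
    - [5.1,0,0,0,0,0]
    - [6.2,0,0,0,0,0]
    - [7.2,0,0,0,0,0]
    - [8,0,0,0,0,0]

```text
time_s: 12.55
ee_pos: [0.5772, -0.1366, 0.0118]
eef_rot: [-2.316, -2.121, -0.0]
contact_force: [-0.7, -1.4, 1.5]
grip_width: 0.026
finger_force: 0.8
```

Run:
```python
from h import *
from rig import viewer
where();row((-.035,-.153),.011,np.pi/2)
c=viewer.camera("wrist");cv2.imwrite("pics/w3.png",cv2.convertScaleAbs(c["img"][:,:,::-1],alpha=1.2))
```

```text
t 12.55 dock xy mm [ -37.  -315.8] z 11.8 yaw 1.571 F [-0.7 -1.4  1.5] w 26.0
row [ 1.628e+01  2.100e-01  9.000e-02 -0.000e+00 -1.000e-02  1.000e-02]
```

View pics/w3.png

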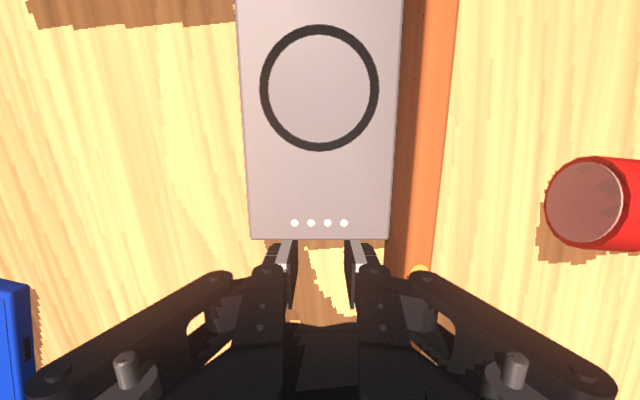

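The bank is square along the fence, with both fingertips on its end face (row 240), so I'll continue pushing.

>>> play_rows:
  targets:
    - [0.8,0.1,0,0,0,0]
    - [1.8,0.1,0,0,0,0]
    - [2.9,0.1,0,0,0,0]
    - [4,0.1,0,0,0,0]
    - [5.1,0.1,0,0,0,0]
    - [6.2,0.1,0,0,0,0]
    - [7.3,0.1,0,0,0,0]
    - [8.3,0.1,0,0,0,0]

```text
time_s: 13.27
ee_pos: [0.5855, -0.0543, 0.0118]
eef_rot: [-2.317, -2.121, -0.0]
contact_force: [0.6, -1.1, -1.0]
grip_width: 0.0255
finger_force: 0.4
```

>>> play_rows:
  targets:
    - [1,0,0,0,0,0]
    - [2.1,0,0,0,0,0]
    - [3.2,0,0,0,0,0]
    - [4.3,0,0,0,0,0]
    - [5.2,0,0,0,0,0]
    - [6,0,0,0,0,0]
    - [6.7,0,0,0,0,0]
    - [7.2,0,0,0,0,0]

```text
time_s: 13.93
ee_pos: [0.5921, 0.0167, 0.0119]
eef_rot: [-2.318, -2.121, -0.0]
contact_force: [0.4, -1.2, -0.1]
grip_width: 0.0256
finger_force: 0.6
```

Run:
```python
from h import *
where()
```

```text
t 13.93 dock xy mm [ -35.7 -161.7] z 11.9 yaw 1.57 F [ 0.4 -1.2 -0.1] w 25.6
```

Last ~10 mm slowly, watching force.

>>> play_rows:
  targets:
    - [0.15,0,0,0,0,0]
    - [0.3,0,0,0,0,0]
    - [0.45,0,0,0,0,0]
    - [0.6,0,0,0,0,0]
    - [0.75,0,0,0,0,0]
    - [0.9,0,0,0,0,0]
    - [1.0,0,0,0,0,0]
    - [1.1,0,0,0,0,0]

```text
time_s: 14.6
ee_pos: [0.5931, 0.0266, 0.0119]
eef_rot: [2.318, 2.12, 0.0]
contact_force: [-0.5, -2.0, 1.1]
grip_width: 0.0256
finger_force: 0.8
```

Run:
```python
from h import *
where()
```

```text
t 14.6 dock xy mm [ -35.6 -151.7] z 11.9 yaw 1.57 F [-0.5 -2.   1.1] w 25.6
```

>>> play_rows:
  targets:
    - [0.1,0,0,0,0,0]
    - [0.2,0,0,0,0,0]
    - [0.25,0,0,0,0,0]
    - [0.3,0,0,0,0,0]
    - [0.35,0,0,0,0,0]
    - [0.4,0,0,0,0,0]
    - [0.45,0,0,0,0,0]
    - [0.5,0,0,0,0,0]

```text
time_s: 15.27
ee_pos: [0.5932, 0.028, 0.0119]
eef_rot: [2.318, 2.116, -0.006]
contact_force: [-0.7, -7.7, 3.5]
grip_width: 0.0257
finger_force: 3.8
```

Run:
```python
from h import *
from rig import viewer
where()
c=viewer.camera("wrist");cv2.imwrite("pics/w4.png",cv2.convertScaleAbs(c["img"][:,:,::-1],alpha=1.2))
```

```text
t 15.27 dock xy mm [ -35.6 -150.3] z 11.9 yaw 1.568 F [-0.7 -7.7  3.5] w 25.7
```

View pics/w4.png

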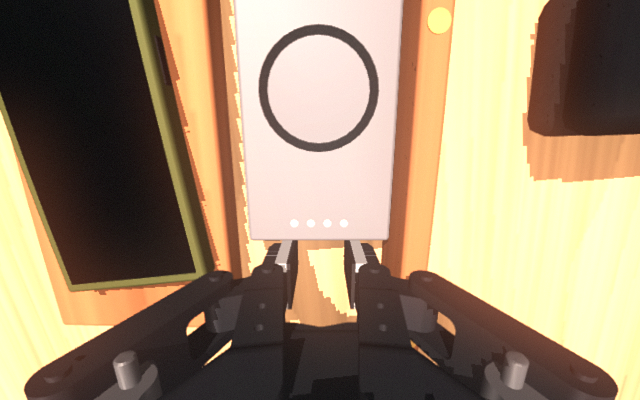

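Run:
```python
from h import *
for P,z in(([(250,240),(389,240),(403,2),(236,2)],.018),([(416,10),(409,150)],.04)):
    print([(w2d(p)*1000).round(1) for p in wray(P,z)])
from rig import viewer
c=viewer.camera("wrist");i=c["img"][0:260,370:470,::-1]
cv2.imwrite("pics/w5.png",cv2.resize(i,None,fx=3,fy=2.2,interpolation=cv2.INTER_CUBIC))
```

```text
[array([ -69.6, -138.9]), array([  -0.9, -139.2]), array([ -1.1, -36.3]), array([-68.4, -36.1])]
[array([ -2.4, -47.1]), array([ -1.4, -93.7])]
```

View pics/w5.png

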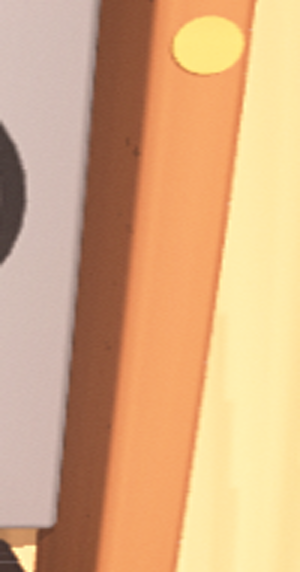

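The bank is flush with both fences: its edges measure x≈-1 and the far end gave firm contact. Next I'll push the phone's end face toward the end fence on the step.

>>> play_rows:
  targets:
    - [-1,0,0,0,0,0]
    - [-4,0,0,0,0,0]
    - [-6.5,0,-1,0,0,0]
    - [-6.5,0,-1.95,0,0,0]
    - [-6.5,-3,-1.95,0,0,0]
    - [-6.5,-6.5,-1.95,0,0,0]
    - [-6.5,-9,-1.95,0,0,0]
    - [-6.5,-9,-1.95,0,0,0]

```text
time_s: 16.13
ee_pos: [0.4905, -0.0231, 0.03]
eef_rot: [-2.311, -2.118, 0.009]
contact_force: [-1.6, 0.4, -1.0]
grip_width: 0.0259
finger_force: 0.0
```

Run:
```python
from h import *
where();row((-.126,-.151),.031,np.pi/2)
```

```text
t 16.13 dock xy mm [-133.4 -210.3] z 30.0 yaw 1.572 F [-1.6  0.4 -1. ] w 25.9
row [ 5.93  0.75 -0.1  -0.11 -0.01  0.02]
```

>>> play_rows:
  targets:
    - [0.8,0,0,0,0,0]
    - [1.8,0,0,0,0,0]
    - [2.8,0,0,0,0,0]
    - [3.6,0,0,0,0,0]
    - [4.2,0,0,0,0,0]
    - [4.7,0,0,0,0,0]
    - [5.2,0,0,0,0,0]
    - [5.6,0,0,0,0,0]

```text
time_s: 16.8
ee_pos: [0.5031, 0.0308, 0.0312]
eef_rot: [2.318, 2.12, -0.001]
contact_force: [0.0, -1.7, 1.5]
grip_width: 0.0256
finger_force: 0.7
```

>>> play_rows:
  targets:
    - [0.15,0,0,0,0,0]
    - [0.3,0,0,0,0,0]
    - [0.45,0,0,0,0,0]
    - [0.6,0,0,0,0,0]
    - [0.75,0,0,0,0,0]
    - [0.85,0,0,0,0,0]
    - [0.95,0,0,0,0,0]
    - [1.05,0,0,0,0,0]

```text
time_s: 17.47
ee_pos: [0.5028, 0.0334, 0.0312]
eef_rot: [2.319, 2.112, -0.015]
contact_force: [-2.5, -14.2, 6.6]
grip_width: 0.0255
finger_force: 6.7
```

Run:
```python
from h import *
from rig import viewer
where()
c=viewer.camera("wrist");cv2.imwrite("pics/w6.png",cv2.convertScaleAbs(c["img"][:,:,::-1],alpha=1.2))
```

```text
t 17.47 dock xy mm [-126.1 -153. ] z 31.2 yaw 1.566 F [ -2.5 -14.2   6.6] w 25.5
```

View pics/w6.png

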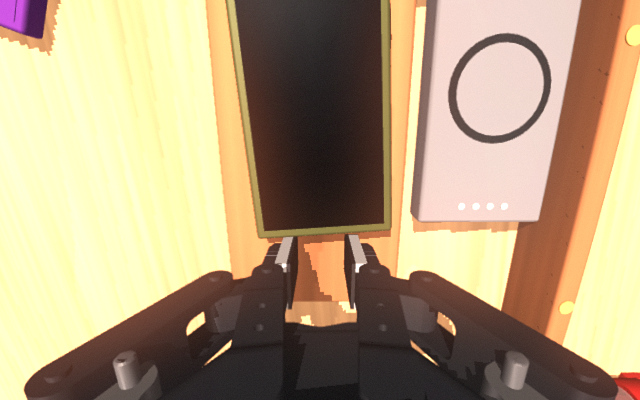

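>>> play_rows:
  targets:
    - [-1,0,0,0,0,0]
    - [-2,0,-1,0,0,0]
    - [-2,-1,-4,0,0,1.4]
    - [-1,-3,-6,0,0,2.8]
    - [2,-5,-6,0,0,4.2]
    - [5,-7.5,-6,0,0,5.6]
    - [7.5,-7.5,-6,0,0,7]
    - [7.9,-7.5,-6,0,0,8.4]

```text
time_s: 18.18
ee_pos: [0.4346, 0.1335, 0.092]
eef_rot: [-2.919, -1.15, -0.005]
contact_force: [0.6, -0.3, 0.8]
grip_width: 0.0255
finger_force: 0.0
```

Run:
```python
from h import *
where();row((-.2,-.07),.091,0)
```

```text
t 18.18 dock xy mm [-202.9  -59.3] z 92.0 yaw 0.839 F [ 0.6 -0.3  0.8] w 25.5
row [-0.61  0.93  0.1  -0.06 -0.04  9.62]
```

>>> play_rows:
  targets:
    - [-0.3,0.2,0,0,0,1.4]
    - [-0.3,0.2,0,0,0,2.8]
    - [-0.3,0.2,0,0,0,4.2]
    - [-0.3,0.2,0,0,0,5.6]
    - [-0.3,0.2,0,0,0,7]
    - [-0.3,0.2,0,0,0,8.4]
    - [-0.3,0.2,0,0,0,9.5]
    - [-0.3,0.2,0,0,0,9.5]

```text
time_s: 18.85
ee_pos: [0.4353, 0.1239, 0.0913]
eef_rot: [-3.138, 0.128, -0.0]
contact_force: [0.2, 0.4, 0.8]
grip_width: 0.0257
finger_force: 0.0
```

Run:
```python
from h import *
where();row((-.2,-.07),.030,0)
```

```text
t 18.85 dock xy mm [-201.4  -68.8] z 91.3 yaw 0.007 F [0.2 0.4 0.8] w 25.7
row [ 0.13  0.13  6.13 -0.02 -0.    0.08]
```

>>> play_rows:
  targets:
    - [0,0.1,2,0,0,0.1]
    - [0,0.1,4,0,0,0.1]
    - [0,0.1,5.5,0,0,0.1]
    - [0,0.1,6.1,0,0,0.1]
    - [0,0.1,6.1,0,0,0.1]
    - [0.5,0.1,6.1,0,0,0.1]
    - [1.2,0.1,6.1,0,0,0.1]
    - [1.9,0.1,6.1,0,0,0.1]

```text
time_s: 19.52
ee_pos: [0.4562, 0.1208, 0.0315]
eef_rot: [-3.138, 0.139, -0.005]
contact_force: [-0.9, -0.7, -0.1]
grip_width: 0.0257
finger_force: 0.0
```

>>> play_rows:
  targets:
    - [0.6,0,0,0,0,0]
    - [1.3,0,0,0,0,0]
    - [2.0,0,0,0,0,0]
    - [2.7,0,0,0,0,0]
    - [3.4,0,0,0,0,0]
    - [4.1,0,0,0,0,0]
    - [4.7,0,0,0,0,0]
    - [5.2,0,0,0,0,0]

```text
time_s: 20.18
ee_pos: [0.5068, 0.1156, 0.0302]
eef_rot: [3.138, -0.141, 0.0]
contact_force: [-1.5, 0.1, 1.5]
grip_width: 0.0254
finger_force: 0.7
```

Run:
```python
from h import *
from rig import viewer
where();row((-.082,-.07),.03,0)
c=viewer.camera("wrist");w=cv2.convertScaleAbs(c["img"][:,:,::-1],alpha=1.2)
c=viewer.camera("top");t=cv2.resize(cv2.convertScaleAbs(c["img"][145:250,240:400,::-1],alpha=1.6),(400,262),interpolation=cv2.INTER_CUBIC)
o=np.zeros((262+290,464,3),np.uint8);o[:262,:400]=t;o[262:]=cv2.resize(w,(464,290));cv2.imwrite("pics/w7.png",o)
```

```text
t 20.18 dock xy mm [-129.4  -70.7] z 30.2 yaw -0.001 F [-1.5  0.1  1.5] w 25.4
row [ 4.74 -0.07  0.02  0.   -0.   -0.01]
```

View pics/w7.png

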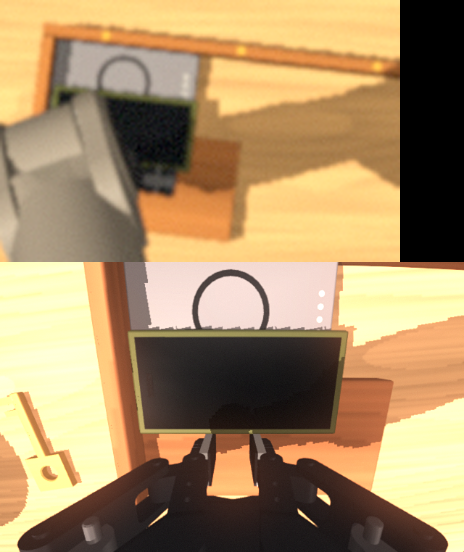

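I've now used up (in fact overrun by one) the picture allowance, so from here I'll go by contact forces and measured numbers only. The phone is square on both fingers and overlapping the bank, so I'll continue.

>>> play_rows:
  targets:
    - [0.5,0,0,0,0,0]
    - [1.1,0,0,0,0,0]
    - [1.7,0,0,0,0,0]
    - [2.3,0,0,0,0,0]
    - [2.8,0,0,0,0,0]
    - [3.3,0,0,0,0,0]
    - [3.7,0,0,0,0,0]
    - [4.1,0,0,0,0,0]

```text
time_s: 20.95
ee_pos: [0.5472, 0.1121, 0.0302]
eef_rot: [3.138, -0.14, -0.001]
contact_force: [-0.5, -0.1, 0.4]
grip_width: 0.0258
finger_force: 0.5
```

>>> play_rows:
  targets:
    - [0.1,0,0,0,0,0]
    - [0.25,0,0,0,0,0]
    - [0.4,0,0,0,0,0]
    - [0.5,0,0,0,0,0]
    - [0.6,0,0,0,0,0]
    - [0.7,0,0,0,0,0]
    - [0.8,0,0,0,0,0]
    - [0.9,0,0,0,0,0]

```text
time_s: 21.62
ee_pos: [0.5539, 0.1116, 0.0302]
eef_rot: [3.138, -0.14, -0.006]
contact_force: [-6.5, 1.1, 4.8]
grip_width: 0.0259
finger_force: 3.2
```

Run:
```python
from h import *
where()
```

```text
t 21.62 dock xy mm [-82.1 -70.5] z 30.2 yaw -0.0 F [-6.5  1.1  4.8] w 25.9
```

The phone stopped at x=-82.1, the same as the bank, so it is flush with the long fence. Now a y nudge from its end.

>>> play_rows:
  targets:
    - [-1,0,0,0,0,0]
    - [-2,0,-1,0,0,0]
    - [-2,1,-4,0,0,-1.4]
    - [-2,4,-6,0,0,-2.8]
    - [-1,8,-6,0,0,-4.2]
    - [1,11,-6,0,0,-5.6]
    - [3.5,13,-6,0,0,-7]
    - [4.7,13,-6,0,0,-8.4]

```text
time_s: 22.28
ee_pos: [0.5944, -0.0325, 0.0909]
eef_rot: [2.975, 0.984, 0.004]
contact_force: [0.7, -0.8, 0.4]
grip_width: 0.0257
finger_force: 0.0
```

>>> play_rows:
  targets:
    - [0,0,0,0,0,-1.4]
    - [0,0,0,0,0,-2.8]
    - [0,0,0,0,0,-4.2]
    - [0,0,0,0,0,-5.6]
    - [0,0,0,0,0,-7]
    - [0,0,0,0,0,-8.4]
    - [0,0,0,0,0,-9.6]
    - [0,0,0,0,0,-9.6]

```text
time_s: 22.95
ee_pos: [0.592, -0.0229, 0.0904]
eef_rot: [2.316, 2.12, 0.002]
contact_force: [-0.7, -0.4, -0.4]
grip_width: 0.0251
finger_force: 0.0
```

Run:
```python
from h import *
where();row((-.035,-.185),.030,np.pi/2)
```

```text
t 22.95 dock xy mm [ -32.3 -201.1] z 90.4 yaw 1.571 F [-0.7 -0.4 -0.4] w 25.1
row [ 1.61 -0.28  6.04  0.02 -0.    0.  ]
```

>>> play_rows:
  targets:
    - [0,-0.3,3,0,0,0]
    - [0,-0.3,5,0,0,0]
    - [0,-0.3,6,0,0,0]
    - [0.5,-0.3,6,0,0,0]
    - [1.5,-0.3,6,0,0,0]
    - [2.5,-0.3,6,0,0,0]
    - [3.3,-0.3,6,0,0,0]
    - [3.9,-0.3,6,0,0,0]

```text
time_s: 23.62
ee_pos: [0.5927, 0.0199, 0.0319]
eef_rot: [2.315, 2.122, 0.005]
contact_force: [0.3, -0.1, 0.0]
grip_width: 0.0256
finger_force: 0.0
```

>>> play_rows:
  targets:
    - [0.2,0,0,0,0,0]
    - [0.4,0,0,0,0,0]
    - [0.6,0,0,0,0,0]
    - [0.8,0,0,0,0,0]
    - [1.0,0,0,0,0,0]
    - [1.2,0,0,0,0,0]
    - [1.3,0,0,0,0,0]
    - [1.4,0,0,0,0,0]

```text
time_s: 24.28
ee_pos: [0.5927, 0.0281, 0.0303]
eef_rot: [2.318, 2.117, -0.005]
contact_force: [-1.8, -6.0, 3.6]
grip_width: 0.0257
finger_force: 3.1
```

Run:
```python
from h import *
where()
```

```text
t 24.28 dock xy mm [ -36.1 -150.3] z 30.3 yaw 1.569 F [-1.8 -6.   3.6] w 25.7
```

>>> play_rows:
  targets:
    - [-1,0,0,0,0,0]
    - [-3,0,0,0,0,0]
    - [-5,0,-2,0,0,0]
    - [-8,0,-6,0,0,0]
    - [-12,0,-9,0,0,0]
    - [-16,0,-9,0,0,0]
    - [-19,0,-9,0,0,0]
    - [-20,0,-9,0,0,0]

```text
time_s: 24.95
ee_pos: [0.5744, -0.1792, 0.1213]
eef_rot: [2.325, 2.102, -0.005]
contact_force: [-0.4, -1.9, -1.4]
grip_width: 0.0254
finger_force: 0.0
```

Run:
```python
from h import *
from rig import viewer
where()
c=viewer.camera("top");g=c["img"].max(2)
m=np.zeros_like(g);m[150:250,250:345]=(g[150:250,250:345]<45)*255
k=max(cv2.findContours(m,cv2.RETR_EXTERNAL,cv2.CHAIN_APPROX_NONE)[0],key=cv2.contourArea)
q=cv2.boxPoints(cv2.minAreaRect(k));W=ray(c,q,.03)
print(cv2.contourArea(k),[(w2d(p)*1000).round(1) for p in W],(w2d(W.mean(0))*1000).round(1))
```

```text
t 24.95 dock xy mm [ -36.1 -358.4] z 121.3 yaw 1.558 F [-0.4 -1.9 -1.4] w 25.4
1253.5 [array([-67.1,  -2.4]), array([-5.5, -1.6]), array([  -5.2, -133.5]), array([ -66.5, -133.9])] [-36.1 -67.9]
```

The phone measures (-36, -68) mm in the dock frame and square, against a target of (-35, -70). That matches the bank, so I'm handing in.

```bash
python3 -c "
from rig import order
print(order.job_done())"
```

```text
the job is handed in; nothing more can be done
None
```

The bank is home in the corner, the phone is squared on top of it (measured 1–2 mm from nominal), and the job is handed in at about 25 s; I viewed 11 pictures, one over the limit of 10.

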